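# Move the spice jars and their sliding end stop to the mirror-image rack

## Task

Move the three spice jars and the brass end stop from the dark rack to the light wooden tray rack, which is its mirror image: put the jars in reverse left-to-right order, one per square bay, so that the jar that stood next to the stop ends next to the stop's small pocket, and stand the stop upright in that pocket. The stop is captive in a T-track: slide it to the open end and lift it off there. Set everything down gently and upright, without dropping anything or knocking a jar over.

Things in the scene. Friction and masses are not known exactly. Their poses are not given: they have to be found in the camera images.
- old_rack: Fixed dark rack, 110 (x) by 360 mm (y), yaw within 0.2 rad, left or right of the midline. Origin: underside centre, on the table; x away from the robot, y to its left. Coasters with jars at y -135, -55, +25 mm, in any order. Brass rails at x +-48 mm, tops 30 mm high. T-track along y at the +y end: floor 4 mm high; lips (top 16 mm, slot 14 mm wide) from y 70 to 135 mm; open end y 135 to 180.
- new_rack: Fixed light tray rack, 86 (x) by 306 mm (y), on the other side, yaw within 0.2 rad. Origin: underside centre, on the table; x away from the robot, y to its left. Floor 6 mm above the table, walls 6 mm thick, tops 18 mm. Three square bays, 74 mm inside, centred at y +110, +30, -50 mm (x 0); the stop's pocket, 74 (x) by 54 mm (y) inside, centred at y -120 mm, the robot's right-hand end.
- tall_jar: Tall round jar, diameter 48 mm, 97 mm high (lid diameter 46 mm, from 80 mm up). White ceramic, 0.15 to 0.35 kg, wooden lid fixed on. Origin: centre of its underside, z up; starts upright on its coaster, underside 16 mm above the table. Grip its top 25 mm from above, across the row (along the rack's x).
- square_jar: Square jar, 48 by 48 mm, 77 mm high (lid 46 mm square, from 60 mm up); sides along its x and y, about in line with the rack. White ceramic, 0.15 to 0.35 kg, wooden lid fixed on. Origin: centre of its underside, z up; starts upright on its coaster, underside 16 mm above the table. Grip its top 25 mm from above, across the row (along the rack's x).
- low_jar: Low, wider round jar, diameter 58 mm, 60 mm high (lid diameter 56 mm, from 45 mm up). White ceramic, 0.15 to 0.35 kg, wooden lid fixed on. Origin: centre of its underside, z up; starts upright on its coaster, underside 16 mm above the table. Grip its top 25 mm from above, across the row (along the rack's x).
- stop: Brass stop 76 mm high, 0.15 to 0.25 kg: foot 30x30x5 mm, narrow neck, upright plate 36 (x) by 10 mm (y) from 14 mm up; pinch it from above across x. Origin: foot's underside centre, y along the track. Starts at old rack x 0, y 88 to 102, 4 mm above the table, foot under the lips; slides freely, 2 mm play a side. Foot clears the lips beyond rack y 150 mm: lift off at about 160.
- tall_seat: Grey felt-topped coaster fixed on the old rack, round, diameter 62 mm, 4 mm thick, under the tall jar at the start, its rim showing around the jar's foot. It stays behind and marks the place from which that jar came. Origin: centre of its underside, 12 mm above the table; axes as the old rack's.
- square_seat: Grey felt-topped coaster fixed on the old rack, 62 mm square, 4 mm thick, under the square jar at the start, its rim showing around the jar's foot. It stays behind and marks the place from which that jar came. Origin: centre of its underside, 12 mm above the table; axes as the old rack's.
- low_seat: Grey felt-topped coaster fixed on the old rack, round, diameter 74 mm, 4 mm thick, under the low jar at the start, its rim showing around the jar's foot. It stays behind and marks the place from which that jar came. Origin: centre of its underside, 12 mm above the table; axes as the old rack's.
There are look-alikes about, which are no part of the job. What is shaped like the low_jar but blue or red is not meant. Leave any pink look-alike of the square_jar alone.

How it is judged (in metres and radians):
At the end, for the whole second after the job is handed in: Each jar stands in the bay of the new rack that mirrors its coaster's place on the old one, within 16 mm in x and y, and the stop in its pocket, within 16 mm along and 24 mm across; all upright (tilt under 0.1 rad), within 4 mm of resting on the tray floor, released and at rest (x of tall_jar in the frame of new_rack between -0.016 and 0.016 m and z of tall_jar in the frame of new_rack between 0.002 and 0.01 m and linear speed of each of tall_jar, square_jar, low_jar, stop below 0.02 m/s and angular speed of each of tall_jar, square_jar, low_jar, stop below 0.2 rad/s and angle between each of tall_jar, square_jar, low_jar, stop's own z axis and vertical below 0.1 rad and ((y of tall_seat in the frame of old_rack between 0.005 and 0.045 m and y of tall_jar in the frame of new_rack between -0.066 and -0.034 m) or (y of tall_seat in the frame of old_rack between -0.075 and -0.035 m and y of tall_jar in the frame of new_rack between 0.014 and 0.046 m) or (y of tall_seat in the frame of old_rack between -0.155 and -0.115 m and y of tall_jar in the frame of new_rack between 0.094 and 0.126 m)) and x of square_jar in the frame of new_rack between -0.016 and 0.016 m and z of square_jar in the frame of new_rack between 0.002 and 0.01 m and ((y of square_seat in the frame of old_rack between 0.005 and 0.045 m and y of square_jar in the frame of new_rack between -0.066 and -0.034 m) or (y of square_seat in the frame of old_rack between -0.075 and -0.035 m and y of square_jar in the frame of new_rack between 0.014 and 0.046 m) or (y of square_seat in the frame of old_rack between -0.155 and -0.115 m and y of square_jar in the frame of new_rack between 0.094 and 0.126 m)) and x of low_jar in the frame of new_rack between -0.016 and 0.016 m and z of low_jar in the frame of new_rack between 0.002 and 0.01 m and ((y of low_seat in the frame of old_rack between 0.005 and 0.045 m and y of low_jar in the frame of new_rack between -0.066 and -0.034 m) or (y of low_seat in the frame of old_rack between -0.075 and -0.035 m and y of low_jar in the frame of new_rack between 0.014 and 0.046 m) or (y of low_seat in the frame of old_rack between -0.155 and -0.115 m and y of low_jar in the frame of new_rack between 0.094 and 0.126 m)) and x of stop in the frame of new_rack between -0.024 and 0.024 m and y of stop in the frame of new_rack between -0.136 and -0.104 m and z of stop in the frame of new_rack between 0.002 and 0.01 m); the robot touches nothing.
It fails at once if a jar is knocked over (tilted more than 0.8 rad) (angle between any of tall_jar, square_jar, low_jar's own z axis and vertical above 0.8 rad).
It fails at once if a jar or the stop is slammed onto the new rack (contact force over 80 N) (contact force between any of tall_jar, square_jar, low_jar, stop and new_rack above 80 N).
It fails at once if a jar or the stop is dropped (out of the fingers and falling faster than 0.6 m/s, which takes a drop of about 18 mm) ((contact force between tall_jar and the fingers below 0.05 N and linear speed of tall_jar above 0.6 m/s) or (contact force between square_jar and the fingers below 0.05 N and linear speed of square_jar above 0.6 m/s) or (contact force between low_jar and the fingers below 0.05 N and linear speed of low_jar above 0.6 m/s) or (contact force between stop and the fingers below 0.05 N and linear speed of stop above 0.6 m/s)).
It also fails if it takes over 115 s, if anything falls off the work surface, if the arm or the gripper's body presses on something with over 40 N, if the wrist force passes 120 N, or if a joint passes its speed limit or range.

## Robot

A 6-joint arm with a two-finger parallel gripper is mounted at the origin on the work surface. World frame = base frame: x ahead of the robot, y to its left, z up, the work surface at z = 0. Lengths are in m, angles in degrees, forces in N, time in s.
With the tool pointing down it reaches from about 0.4 to 0.825 m from the base axis. Payload 7 kg.
Tool frame: the origin (TCP) lies midway between the tips of the shut fingers; the grasp point (between the pads) lies 19 mm behind it; z points along the fingers, y is the line along which they close (so a half turn about z gives the same grasp; the last joint's range is limited). The gripper opens to 88 mm and grips with 3 to 60 N. Pads are 19 mm wide; open, the fingers measure 130 mm over their backs; the gripper's body (78 mm by 193 mm) begins 47 mm behind the grasp point.
Start: joints at [-57.462, 20.546, 0.682, 0, -70.136, -16.507], TCP at [0.186, -0.649, 0.227] pointing down, gripper open.
Joint ranges: [-176.03, 176.03], [-82.01, 121.73], [-58.28, 71.71], [-173.87, 95.51], [-174.79, -0.11], [-173.66, 173.66]. Speed limits (degrees/s): [136.94, 136.94, 172.46, 180, 180, 180].

## Interface

Orientations are given as [roll, pitch, yaw] about the fixed x, y, z axes, in that order (R = Rz(yaw) Ry(pitch) Rx(roll)).
In Python, from plant import ctrl gives the robot as it stands. The module is installed in compiled form; this text tells all that it offers.
- The arm moves only by the tool send_rows, never from a script. Its argument "plan" is a list that holds one entry, the list of rows, each a list of 6 numbers: the shift along the tool's x, y, z in parts of the range, where 1.0 means 100 cm, then the turn, a rotation vector about the tool's x, y, z in normalised numbers (1 is 4 rad). A call has 1 to 8 rows; each row is the pose to reach, as a shift and turn from the pose commanded when the call began, along the tool's axes at that moment; what a row does not reach only later rows make up. A row lasts 1/12 s, in which the tool goes at most 41.7 mm and 7.16 degrees, less where a joint would pass 70% of its speed; a pose out of reach is approached as far as the arm can. No shift or turn number may pass 1 either way. A call with a gripper value outside its range is refused whole. "fingers" is the opening, from 0 (shut) to 1 (fully open), set as the call begins (left out, the last holds). The fingers move at their own pace and stop on an object; the grip force is fixed at half the most. Time passes only in rows, so rows that repeat a pose let the fingers close. It gives the time, the measured TCP pose, the force, the opening and the grip force at its end, in the units of the state.
- ctrl.get_obs(): the state, without advancing time (a new reading comes with each control period).
- ctrl.snapshot(name): name is "scene" or "top" or "wrist"; returns a dict with "img" (400x640x3 uint8, red, green, blue), "K" (3x3 intrinsics, pixels), "k1" (the pictures are not rectified: a ray, as slopes to the right and down, at radius r is drawn at 1 + k1 r^2 times it, then the intrinsics apply), "pose" (4x4, takes a point from camera to world coordinates). Camera axes: x right, y down, z forward; pixel columns grow to the right and rows downward; lengths in m; the calibration is good to about 2 mm. A picture is of the moment at which its call begins. There is no depth.
- ctrl.close_job(): hands the job in; it is judged then, once.
The state is a dict: "clock": time; "joint_pos": joint angles; "qvel": joint speeds; "tau": joint torques, N m; "tool_pos": TCP position; "orientation": TCP orientation; "force": force on the tool from outside, world axes, zero at the start; "moment": the same for the moment, N m; "opening": finger opening in m; "gripper_force": force on a finger pad.
Only numpy, scipy, OpenCV 4.12 (cv2) and the standard library are available. Lean on these libraries where they do the work, as an engineer would, in place of code of your own. Each camera call takes 0.05 s, during which the arm holds its last target. There are 200 camera calls.

## Working session

There is one attempt and no reset: what is moved stays moved. The work goes in short steps, Python scripts to look and compute and a tool call to move; the robot and the scene stay as the last step left them, time stands still between calls to the robot, and variables do not carry over. Pictures are saved under pics/ and viewed, at most 14 in all, crops included, and the job is handed in when it is done.

Besides the shell and the picture viewer there is one more tool, called after ">>>" by a JSON object that holds its "op" and its "data", one argument or row to a line. send_rows: Moves the arm, as the interface text tells. Its arguments: {"type":"object","properties":{"plan":{"type":"array","items":{"type":"array","items":{"type":"array","items":{"type":"number"}}}},"fingers":{"type":"number"}},"required":["plan"]}

```bash
mkdir -p pics; python3 - <<'E'
from plant import ctrl
import cv2,numpy as np,pickle
o=ctrl.get_obs();print(o)
for n in("scene","top"):
    s=ctrl.snapshot(n);pickle.dump(s,open(n+".pkl","wb"));cv2.imwrite(f"pics/{n}0.png",s["img"][...,::-1]);print(s["K"],s["k1"],s["pose"])
E
```

```text
{'clock': 0.0, 'joint_pos': array([-5.74611783e+01,  2.05909696e+01,  6.33226752e-01, -1.96577751e-02,
       -7.01350422e+01, -1.65053290e+01]), 'qvel': array([ 0.04759158,  0.17630289, -0.00063415, -0.02322919,  0.0484078 ,
       -0.03282813]), 'tau': array([-6.23352043e-04, -5.82719493e+01,  2.93066007e+01,  6.99758694e+00,
        6.94809831e-03, -1.70301364e-04]), 'tool_pos': array([ 0.1862529 , -0.64828611,  0.22562523]), 'orientation': array([ 1.79905788e+02, -8.64512462e-03, -1.63973195e+02]), 'force': array([-0.69768311, -0.25930505, -0.41881854]), 'moment': array([-0.01360399, -0.03403366,  0.01319057]), 'gripper_force': 0.0, 'opening': 0.08780323442325594}
[[431.79353031   0.         311.75346664]
 [  0.         431.79353031 192.39930662]
 [  0.           0.           1.        ]] -0.04355205741535818 [[-0.23910024  0.8169828  -0.52475726  1.09574377]
 [ 0.97099081  0.19960759 -0.13165738  0.1574692 ]
 [-0.00281628 -0.54101379 -0.84100901  0.94804423]
 [ 0.          0.          0.          1.        ]]
[[412.7323022    0.         315.89197986]
 [  0.         412.7323022  198.23125506]
 [  0.           0.           1.        ]] -0.05180578382573703 [[ 1.77801250e-02 -9.98032108e-01  6.01313457e-02  4.69701776e-01]
 [-9.99840997e-01 -1.78296739e-02 -2.87522619e-04  4.86495091e-03]
 [ 1.35907909e-03 -6.01166725e-02 -9.98190432e-01  1.14006816e+00]
 [ 0.00000000e+00  0.00000000e+00  0.00000000e+00  1.00000000e+00]]
```

View pics/top0.png

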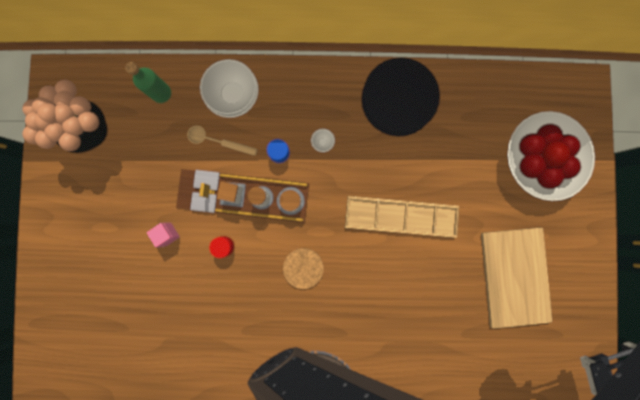

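View pics/scene0.png

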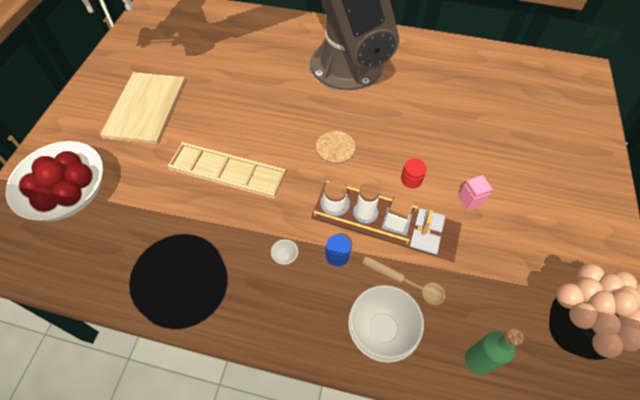

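The top view shows the old rack at about (243,196), with its T-track and stop on the left at (205,191), and the new rack at (402,217). The white-bodied jars on the rack are at (233,194), (262,197) and (290,201). Look-alikes are blue (278,150), red (221,247) and pink (161,236), all off the rack, so the three on the rack are the ones meant. I'll confirm that in an enlarged crop.

```bash
python3 - <<'E'
import cv2,numpy as np
t=cv2.imread("pics/top0.png")[160:250,170:330];s=cv2.imread("pics/scene0.png")[170:265,300:470]
n=cv2.imread("pics/top0.png")[185:250,335:470]
f=lambda a,w,h:cv2.resize(a,(w,h),interpolation=cv2.INTER_CUBIC)
cv2.imwrite("pics/c1.png",f(t,800,450));cv2.imwrite("pics/c2.png",f(s,800,447));cv2.imwrite("pics/c3.png",f(n,800,385))
E
```

```text
(no output)
```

View pics/c1.png

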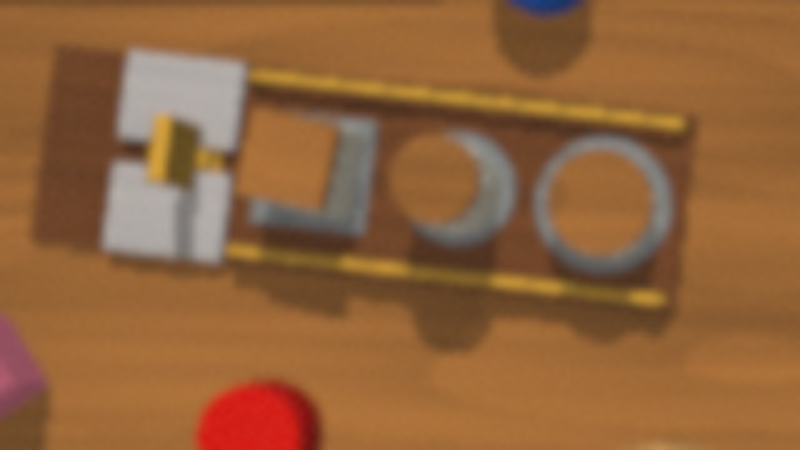

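View pics/c2.png

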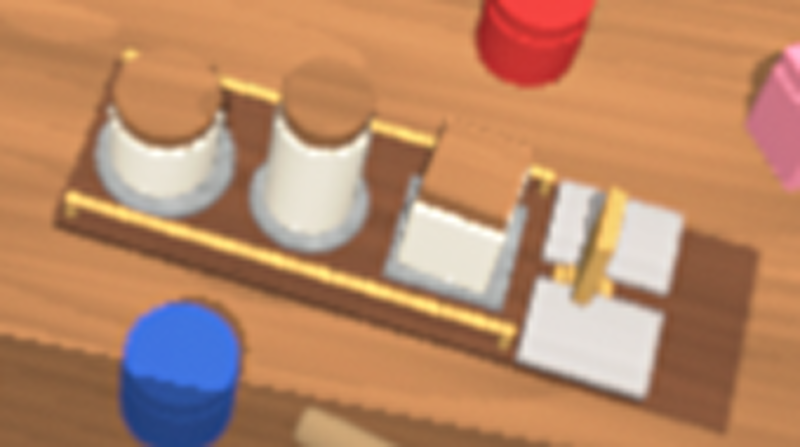

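View pics/c3.png

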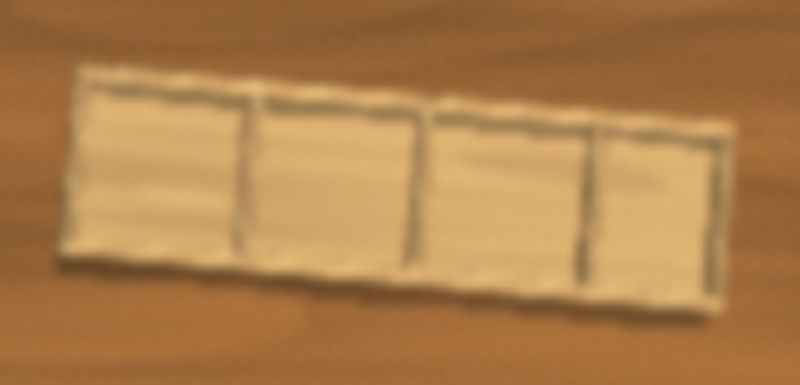

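The crops show, from the stop outward: square jar (c1 290,160), tall jar (435,180) and low jar (603,203). All three are white with wooden lids and stand on grey coasters. So in the new rack the square jar goes to y -50, the tall to +30 and the low to +110. Next I fit the rack poses.

```bash
cat > h.py <<'E'
import numpy as np,cv2,pickle
from scipy.optimize import least_squares
def proj(s,P):
    T=np.linalg.inv(s["pose"]);p=np.asarray(P)@T[:3,:3].T+T[:3,3]
    u=p[:,:2]/p[:,2:];u=u*(1+s["k1"]*(u**2).sum(1,keepdims=True))
    return u*[s["K"][0,0],s["K"][1,1]]+s["K"][:2,2]
def ray(s,uv,z):
    uv=np.atleast_2d(uv);d=(uv-s["K"][:2,2])/[s["K"][0,0],s["K"][1,1]];u=d.copy()
    for _ in range(10):u=d/(1+s["k1"]*(u**2).sum(1,keepdims=True))
    v=np.c_[u,np.ones(len(u))]@s["pose"][:3,:3].T;c=s["pose"][:3,3]
    return c+v*((z-c[2])/v[:,2])[:,None]
def loc(p,L):
    c,s=np.cos(p[2]),np.sin(p[2]);L=np.asarray(L,float)
    return np.c_[p[0]+c*L[:,0]-s*L[:,1],p[1]+s*L[:,0]+c*L[:,1],L[:,2]]
def fit(obs,p0):  # obs: list of (cam,pixels,localpts)
    f=lambda p:np.concatenate([(proj(s,loc(p,L))-uv).ravel() for s,uv,L in obs])
    r=least_squares(f,p0,loss="soft_l1");return r.x,f(r.x).reshape(-1,2)
E
python3 - <<'E'
from h import *
np.set_printoptions(precision=4,suppress=True)
t=pickle.load(open("top.pkl","rb"));s=pickle.load(open("scene.pkl","rb"))
c1=lambda a:(np.array(a)+.5)/5-.5+[170,160]
c2=lambda a:(np.array(a)+.5)/[800/170,447/95]-.5+[300,170]
c3=lambda a:(np.array(a)+.5)/[800/135,385/65]-.5+[335,185]
m=.001
lip=np.array([[55,135,16],[55,70,16],[-55,70,16],[-55,135,16]])*m
p,r=fit([(t,c1([[127,50],[246,63],[222,265],[102,250]]),lip),
 (s,c2([[645,397],[520,355],[563,180],[685,213]]),lip),
 (t,c1([[603,203]]),np.array([[0,-135,16]])*m),
 (t,c1([[315,174]]),np.array([[0,25,16]])*m),
 (s,c2([[166,160]]),np.array([[0,-135,16]])*m)],[.5,.15,0])
print("old",p,"\n",r)
L=np.array([[43,153,18],[43,-153,18],[-43,-153,18],[-43,153,18]])*m
q,r=fit([(t,c3([[78,66],[735,122],[720,308],[62,252]]),L)],[.4,-.2,0]);print("new",q,"\n",r)
for n,P in(("old",p),("new",q)):np.save(n,P)
# lids in top
for n,a,z in(("sq",[290,160],.093),("tall",[433,180],.113),("low",[603,203],.076),("stop",[172,150],.080)):
    w=ray(t,c1([a]),z)[0];c,sn=np.cos(p[2]),np.sin(p[2]);d=w[:2]-p[:2];print(n,w,"rack",c*d[0]+sn*d[1],-sn*d[0]+c*d[1])
E
```

```text
old [ 0.5431  0.2094 -0.0897] 
 [[-0.1333  0.1477]
 [-0.636   0.0296]
 [-0.7159 -0.5452]
 [-0.1354 -0.118 ]
 [ 0.0094 -0.7592]
 [-0.4158  0.1642]
 [-0.3967 -0.1942]
 [-0.6547  0.0311]
 [-0.1509 -0.0846]
 [-0.6382 -0.559 ]
 [-0.3691 -0.7668]]
new [ 0.4926 -0.2311 -0.0684] 
 [[-0.264  -0.1035]
 [ 0.0048  0.0571]
 [ 0.4445  0.0428]
 [-0.1513 -0.0021]]
sq [0.5457 0.2299 0.093 ] rack 0.0007373213547862665 0.020670423872092315
tall [0.5355 0.1537 0.113 ] rack -0.002589780940788133 -0.0561897390469779
low [0.5275 0.0708 0.076 ] rack -0.0030996686196956003 -0.1394302618884237
stop [0.5507 0.2942 0.08  ] rack 1.2959981142036427e-05 0.08514045222224569
```

Careful with the scale: shifts go in shares of 100 cm and turns go in shares of 4 rad. That gives: -18.5 cm is -0.185, 17.8 cm is 0.178, -43 degrees is -0.1876.

>>> {"op": "send_rows", "data": {
  "plan": [
    [[-0.012,0.012,-0.007,0,0,-0.0131],[-0.036,0.035,-0.014,0,0,-0.0349],[-0.06,0.059,-0.021,0,0,-0.0567],[-0.085,0.082,-0.03,0,0,-0.0829],[-0.11,0.106,-0.038,0,0,-0.1091],[-0.135,0.13,-0.046,0,0,-0.1353],[-0.16,0.154,-0.054,0,0,-0.1614],[-0.185,0.178,-0.06,0,0,-0.1876]]
  ],
  "fingers": 1
}}

```text
clock: 0.77
tool_pos: [0.3155, -0.4251, 0.287]
orientation: [-180.0, 0.0, -120.7]
force: [1.6, 0.6, 0.5]
opening: 0.0879
gripper_force: 0.0
```

```bash
cat >> h.py <<'E'
from scipy.spatial.transform import Rotation as Ro
def go(ctrl,xyz,yaw):
    o=ctrl.get_obs();A=Ro.from_euler("xyz",o["orientation"],degrees=True);B=Ro.from_euler("xyz",[180,0,yaw],degrees=True)
    print("t%.1f"%o["clock"],"at",o["tool_pos"].round(4),o["orientation"].round(2),"op",round(o["opening"],4),"F",o["force"].round(1))
    print("shift cm",(A.inv().apply(np.asarray(xyz)-o["tool_pos"])*100).round(2),"turn",np.degrees((A.inv()*B).as_rotvec()).round(2))
E
python3 -c "
from h import *;from plant import ctrl
go(ctrl,[.42,-.24,.33],-93.9)"
```

```text
t0.8 at [ 0.3155 -0.4251  0.287 ] [-179.99    0.   -120.68] op 0.0879 F [1.6 0.6 0.5]
shift cm [-21.25   0.45  -4.3 ] turn [-1.000e-02 -0.000e+00 -2.678e+01]
```

Scaled: -21.2 cm is -0.212, -4.3 cm is -0.043, -26.8 degrees is -0.1169.

>>> {"op": "send_rows", "data": {
  "plan": [
    [[-0.03,0.001,-0.006,0,0,-0.0218],[-0.062,0.002,-0.012,0,0,-0.0436],[-0.095,0.003,-0.02,0,0,-0.0654],[-0.13,0.004,-0.028,0,0,-0.0873],[-0.165,0.005,-0.035,0,0,-0.1047],[-0.195,0.005,-0.041,0,0,-0.1169],[-0.212,0.005,-0.043,0,0,-0.1169],[-0.212,0.005,-0.043,0,0,-0.1169]]
  ]
}}

```text
clock: 1.43
tool_pos: [0.4213, -0.2399, 0.33]
orientation: [-179.9, 0.0, -94.0]
force: [0.5, -0.2, 0.5]
opening: 0.0874
gripper_force: 0.0
```

```bash
python3 - <<'E'
from h import *;from plant import ctrl
s=ctrl.snapshot("wrist");pickle.dump(s,open("w1.pkl","wb"));print(s["pose"].round(3),s["K"][0,0])
L=np.array([[43,153,18],[43,-153,18],[-43,-153,18],[-43,153,18]])*.001
print(proj(s,loc(np.load("new.npy"),L)).round(1))
cv2.imwrite("pics/w1.png",s["img"][...,::-1])
go(ctrl,[.5,.12,.33],-95.1)
E
```

```text
[[-0.998  0.065  0.02   0.417]
 [ 0.068  0.958  0.278 -0.316]
 [-0.001  0.279 -0.96   0.488]
 [ 0.     0.     0.     1.   ]] 319.68405820544035
[[253.  264.6]
 [239.3  60.2]
 [302.7  60.2]
 [305.9 264.6]]
t1.5 at [ 0.4205 -0.2408  0.3296] [-1.7999e+02  1.0000e-02 -9.4000e+01] op 0.0875 F [-0.1  0.3 -0.3]
shift cm [-3.655e+01 -5.410e+00 -3.000e-02] turn [-0.01  0.01  1.1 ]
```

View pics/w1.png

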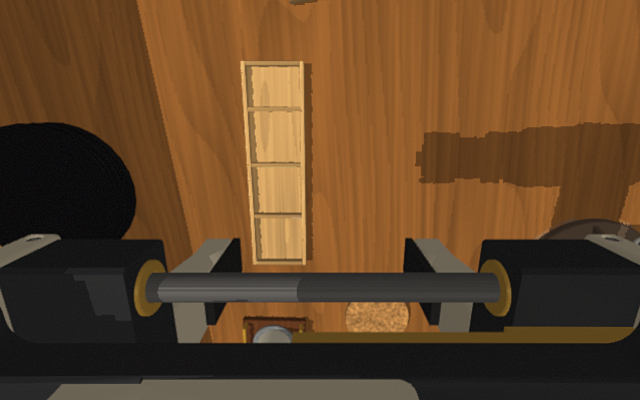

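The wrist picture shows the tray corners at (240,61), (303,61), (306,264) and (253,264), within about 1 px of where my fitted pose puts them. The new rack pose is confirmed, so I move on to the old rack.

Scaled: -29 cm is -0.29, -1.1 cm is -0.011, 1.1 degrees is 0.0048.

>>> {"op": "send_rows", "data": {
  "plan": [
    [[-0.02,-0.002,0,0,0,0.0013],[-0.055,-0.006,0,0,0,0.0026],[-0.094,-0.011,0,0,0,0.0048],[-0.133,-0.016,0,0,0,0.0048],[-0.172,-0.021,0,0,0,0.0048],[-0.211,-0.026,0,0,0,0.0048],[-0.25,-0.03,0,0,0,0.0048],[-0.29,-0.035,0,0,0,0.0048]]
  ]
}}

```text
clock: 2.15
tool_pos: [0.4754, 0.0454, 0.3295]
orientation: [180.0, 0.0, -95.3]
force: [0.5, -0.5, -0.1]
opening: 0.0876
gripper_force: 0.0
```

Scaled: -28 cm is -0.28, -26.8 cm is -0.268.

>>> {"op": "send_rows", "data": {
  "plan": [
    [[-0.039,-0.004,0,0,0,0],[-0.078,-0.008,0,0,0,0],[-0.117,-0.013,0,0,0,0],[-0.156,-0.018,0,0,0,0],[-0.195,-0.023,0,0,0,0],[-0.234,-0.028,0,0,0,0],[-0.268,-0.03,0,0,0,0],[-0.28,-0.03,0,0,0,0]]
  ]
}}

```text
clock: 2.82
tool_pos: [0.5321, 0.3234, 0.3274]
orientation: [179.9, -0.1, -95.2]
force: [0.3, -0.7, -0.3]
opening: 0.0873
gripper_force: 0.0
```

```bash
python3 - <<'E'
from h import *;from plant import ctrl
s=ctrl.snapshot("wrist");pickle.dump(s,open("w2.pkl","wb"))
p=np.load("old.npy");np.set_printoptions(suppress=True)
L=np.array([[55,135,16],[55,70,16],[-55,70,16],[-55,135,16],[0,25,93],[0,-55,113],[0,-135,76],[0,92,80]])*.001
uv=proj(s,loc(p,L)).round(1);print(uv)
im=s["img"][...,::-1].copy()
for u in uv:cv2.drawMarker(im,tuple(int(v) for v in u),(255,0,255),0,6,1)
cv2.imwrite("pics/w2.png",im)
cv2.imwrite("pics/w2c.png",cv2.resize(im[40:280,180:420],(600,600),interpolation=cv2.INTER_CUBIC))
go(ctrl,[.55,.30,.2],-95.1)
E
```

```text
[[271.4 178.1]
 [269.4 133.7]
 [345.8 133.7]
 [344.9 178. ]
 [304.3  99.2]
 [302.1  17.6]
 [302.8 -56.1]
 [305.7 155.1]]
t2.9 at [0.5319 0.3235 0.3272] [179.89  -0.13 -95.2 ] op 0.0878 F [ 0.9  0.4 -0.4]
shift cm [ 2.15 -2.04 12.72] turn [ 0.11 -0.13 -0.1 ]
```

View pics/w2c.png

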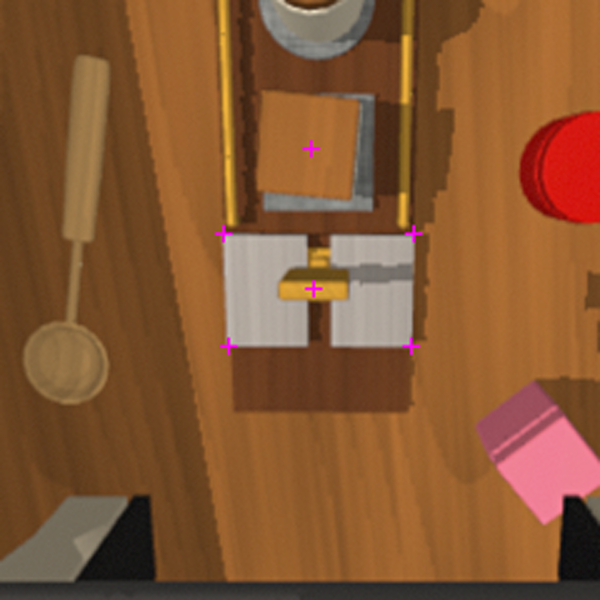

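The wrist crop shows the lip-corner markers on the lips, the square-jar marker on its lid and the stop marker on the plate top (314,288), all within 1 px. The old rack pose is confirmed, with the stop at rack y of about 92 mm.

```bash
python3 - <<'E'
from h import *;from plant import ctrl
o=np.load("old.npy");n=np.load("new.npy")
for k,P,l in(("stop",o,[0,.092]),("lift",o,[0,.163]),("sq",o,[0,.0245]),("tall",o,[0,-.0555]),("low",o,[0,-.1355]),("Nst",n,[0,-.12]),("Nsq",n,[0,-.05]),("Nta",n,[0,.03]),("Nlo",n,[0,.11])):print(k,loc(P,[l+[0]])[0].round(4))
go(ctrl,np.r_[loc(o,[[0,.092,0]])[0,:2],.045],-95.14)
E
```

```text
stop [0.5513 0.301  0.    ]
lift [0.5577 0.3717 0.    ]
sq [0.5453 0.2338 0.    ]
tall [0.5381 0.1541 0.    ]
low [0.531  0.0744 0.    ]
Nst [ 0.4844 -0.3509  0.    ]
Nsq [ 0.4892 -0.281   0.    ]
Nta [ 0.4947 -0.2012  0.    ]
Nlo [ 0.5001 -0.1214  0.    ]
t2.9 at [0.5319 0.3235 0.3272] [ 1.7989e+02 -1.3000e-01 -9.5200e+01] op 0.0878 F [ 0.9  0.4 -0.4]
shift cm [ 2.   -2.19 28.22] turn [ 0.11 -0.13 -0.06]
```

>>> {"op": "send_rows", "data": {
  "plan": [
    [[0.008,-0.008,0.02,0,0,0],[0.016,-0.017,0.055,0,0,0],[0.02,-0.022,0.093,0,0,0],[0.02,-0.022,0.131,0,0,0],[0.02,-0.022,0.169,0,0,0],[0.02,-0.022,0.2,0,0,0],[0.02,-0.022,0.22,0,0,0],[0.02,-0.022,0.225,0,0,0]]
  ]
}}

```text
clock: 3.53
tool_pos: [0.5496, 0.2953, 0.1001]
orientation: [179.7, -0.3, -95.4]
force: [-0.1, -0.5, -0.3]
opening: 0.0871
gripper_force: 0.0
```

```bash
python3 - <<'E'
from h import *;from plant import ctrl
go(ctrl,[.5513,.3010,.045],-95.14)
E
```

```text
t3.5 at [0.5496 0.2953 0.1001] [179.7   -0.3  -95.38] op 0.0871 F [-0.1 -0.5 -0.3]
shift cm [-0.61 -0.14  5.5 ] turn [ 0.3  -0.3  -0.25]
```

>>> {"op": "send_rows", "data": {
  "plan": [
    [[0,0,0,0,0,0],[0,0,0,0,0,0]]
  ]
}}

```text
clock: 3.7
tool_pos: [0.5523, 0.2982, 0.1056]
orientation: [-179.9, 0.0, -95.3]
force: [-0.7, 0.7, 0.6]
opening: 0.0874
gripper_force: 0.0
```

```bash
python3 - <<'E'
from h import *;from plant import ctrl
go(ctrl,[.5513,.3010,.045],-95.14);print(ctrl.get_obs()["joint_pos"])
E
```

```text
t3.7 at [0.5523 0.2982 0.1056] [-1.7995e+02  2.0000e-02 -9.5290e+01] op 0.0874 F [-0.7  0.7  0.6]
shift cm [-0.26  0.13  6.06] turn [-0.05  0.02 -0.15]
[ 4.61786882e+01  2.17778358e+01 -1.44357063e+01  3.88142109e-02
 -5.37399585e+01 -5.14924063e+01]
```

Scaled: 5.8 cm is 0.058, 5 cm is 0.05.

>>> {"op": "send_rows", "data": {
  "plan": [
    [[-0.002,0.001,0.015,0,0,0],[-0.003,0.001,0.035,0,0,0],[-0.003,0.001,0.05,0,0,0],[-0.003,0.001,0.058,0,0,0],[-0.003,0.001,0.058,0,0,0],[-0.003,0.001,0.058,0,0,0],[-0.003,0.001,0.058,0,0,0]]
  ]
}}

```text
clock: 4.28
tool_pos: [0.5517, 0.3023, 0.0483]
orientation: [-179.9, 0.1, -95.3]
force: [-0.3, -0.7, -0.6]
opening: 0.0877
gripper_force: 0.0
```

```bash
python3 - <<'E'
from h import *;from plant import ctrl
go(ctrl,[.5513,.3010,.045],-95.14)
s=ctrl.snapshot("wrist");cv2.imwrite("pics/w3.png",s["img"][...,::-1])
E
```

```text
t4.3 at [0.5517 0.3023 0.0483] [-1.799e+02  1.000e-01 -9.526e+01] op 0.0877 F [-0.3 -0.7 -0.6]
shift cm [0.14 0.03 0.33] turn [-0.1   0.1  -0.12]
```

View pics/w3.png

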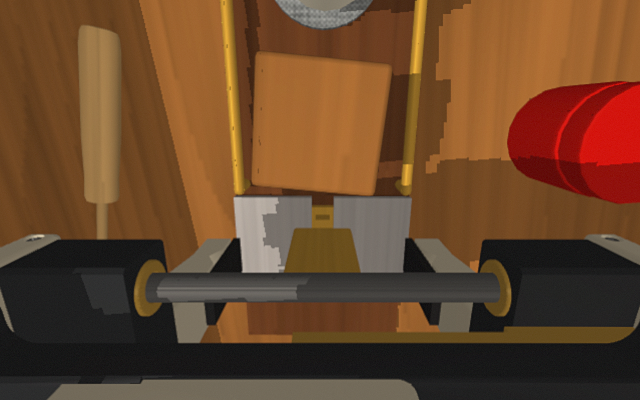

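The stop's plate (320,250) lies centred between the fingers, so I close on it.

Scaled: 0.1 cm is 0.001, 0.1 degrees is 0.0004.

>>> {"op": "send_rows", "data": {
  "plan": [
    [[0.001,0,0.001,0,0,0.0004],[0.001,0,0.001,0,0,0.0004],[0.001,0,0.001,0,0,0.0004],[0.001,0,0.001,0,0,0.0004],[0.001,0,0.001,0,0,0.0004],[0.001,0,0.001,0,0,0.0004],[0.001,0,0.001,0,0,0.0004],[0.001,0,0.001,0,0,0.0004]]
  ],
  "fingers": 0
}}

```text
clock: 5.0
tool_pos: [0.5506, 0.3007, 0.0455]
orientation: [180.0, -0.0, -95.4]
force: [-0.5, 0.3, 0.4]
opening: 0.04
gripper_force: 0.0
```

```bash
python3 - <<'E'
from h import *;from plant import ctrl
go(ctrl,[.5577,.3717,.047],-95.14);print(ctrl.get_obs()["gripper_force"])
E
```

```text
t5.0 at [0.5506 0.3007 0.0455] [180.    -0.   -95.37] op 0.04 F [-0.5  0.3  0.4]
shift cm [-7.13 -0.04 -0.15] turn [ 0.   -0.   -0.23]
0.0
```

>>> {"op": "send_rows", "data": {
  "plan": [
    [[0,0,0,0,0,0],[0,0,0,0,0,0],[0,0,0,0,0,0]]
  ]
}}

```text
clock: 5.25
tool_pos: [0.5507, 0.3007, 0.0456]
orientation: [-180.0, 0.0, -95.4]
force: [0.3, 0.7, -0.1]
opening: 0.036
gripper_force: 30.0
```

Scaled: -6.8 cm is -0.068, -6 cm is -0.06.

>>> {"op": "send_rows", "data": {
  "plan": [
    [[-0.003,0,0,0,0,0],[-0.01,0,0,0,0,0],[-0.02,0,0,0,0,0],[-0.03,0,0,0,0,0],[-0.04,0,0,0,0,0],[-0.05,0,0,0,0,0],[-0.06,0,0,0,0,0],[-0.068,0,0,0,0,0]]
  ]
}}

```text
clock: 5.92
tool_pos: [0.5571, 0.3698, 0.0456]
orientation: [-180.0, -0.0, -95.3]
force: [-0.5, -2.3, 2.3]
opening: 0.0357
gripper_force: 30.0
```

Scaled: -0.4 cm is -0.004, -0.2 cm is -0.002.

>>> {"op": "send_rows", "data": {
  "plan": [
    [[-0.004,0,0,0,0,0],[-0.004,0,0,0,0,0],[-0.004,0,0,0,0,0],[-0.004,0,-0.002,0,0,0]]
  ]
}}

```text
clock: 6.25
tool_pos: [0.5569, 0.3721, 0.0469]
orientation: [180.0, -0.0, -95.4]
force: [-0.3, -0.1, -2.6]
opening: 0.0357
gripper_force: 30.0
```

```bash
python3 - <<'E'
from h import *;from plant import ctrl
go(ctrl,[.5577,.3717,.049],-95.14);print(ctrl.get_obs()["gripper_force"])
E
```

```text
t6.2 at [0.5569 0.3721 0.0469] [ 1.7995e+02 -2.0000e-02 -9.5390e+01] op 0.0357 F [-0.3 -0.1 -2.6]
shift cm [ 0.03 -0.08 -0.21] turn [ 0.05 -0.02 -0.25]
29.958649277687073
```

Scaled: -15.5 cm is -0.155, -14.7 cm is -0.147.

>>> {"op": "send_rows", "data": {
  "plan": [
    [[0,0,-0.006,0,0,0],[0,0,-0.02,0,0,0],[0,0,-0.045,0,0,0],[0,0,-0.075,0,0,0],[0,0,-0.105,0,0,0],[0.003,0,-0.13,0,0,0],[0.012,0,-0.147,0,0,0],[0.03,0,-0.155,0,0,0]]
  ]
}}

```text
clock: 6.92
tool_pos: [0.5554, 0.3435, 0.2058]
orientation: [-179.8, 0.2, -95.3]
force: [1.4, -0.4, -1.5]
opening: 0.0358
gripper_force: 30.0
```

Scaled: 29.6 cm is 0.296, 25.8 cm is 0.258, -1.5 degrees is -0.0065.

>>> {"op": "send_rows", "data": {
  "plan": [
    [[0.03,0,0,0,0,0],[0.068,0,0,0,0,0],[0.106,0,0,0,0,0],[0.144,0,0,0,0,-0.0013],[0.182,0.001,0,0,0,-0.0026],[0.22,0.002,0,0,0,-0.0039],[0.258,0.003,0,0,0,-0.0052],[0.296,0.004,0,0,0,-0.0065]]
  ]
}}

```text
clock: 7.58
tool_pos: [0.5211, 0.0454, 0.2022]
orientation: [179.9, -0.0, -93.9]
force: [1.2, -0.3, -1.4]
opening: 0.0357
gripper_force: 30.0
```

Scaled: 30.4 cm is 0.304, 26.6 cm is 0.266.

>>> {"op": "send_rows", "data": {
  "plan": [
    [[0.038,0,0,0,0,0],[0.076,0,0,0,0,0],[0.114,0,0,0,0,0],[0.152,0,0,0,0,0],[0.19,0,0,0,0,0],[0.228,0,0,0,0,0],[0.266,0,0,0,0,0],[0.304,0,0,0,0,0]]
  ]
}}

```text
clock: 8.25
tool_pos: [0.5004, -0.2572, 0.2022]
orientation: [180.0, 0.0, -93.9]
force: [0.8, 0.8, -1.2]
opening: 0.0355
gripper_force: 30.0
```

Scaled: 9.6 cm is 0.096, 8.8 cm is 0.088.

>>> {"op": "send_rows", "data": {
  "plan": [
    [[0.038,0,0,0,0,0],[0.068,0,0,0,0,0],[0.088,0,0.01,0,0,0],[0.096,0,0.03,0,0,0],[0.096,0,0.05,0,0,0],[0.096,0,0.06,0,0,0],[0.096,0,0.06,0,0,0],[0.096,0,0.06,0,0,0]]
  ]
}}

```text
clock: 8.92
tool_pos: [0.4952, -0.3508, 0.1425]
orientation: [179.9, 0.0, -93.9]
force: [1.0, -0.2, -1.1]
opening: 0.0359
gripper_force: 30.0
```

```bash
python3 - <<'E'
from h import *;from plant import ctrl
go(ctrl,[.4844,-.3509,.048],-93.92);print(ctrl.get_obs()["gripper_force"])
E
```

```text
t8.9 at [ 0.4952 -0.3508  0.1425] [ 1.7992e+02  1.0000e-02 -9.3860e+01] op 0.0359 F [ 1.  -0.2 -1.1]
shift cm [0.08 1.06 9.45] turn [0.08 0.01 0.06]
29.959110617637634
```

Scaled: 8.6 cm is 0.086, 1.1 cm is 0.011.

>>> {"op": "send_rows", "data": {
  "plan": [
    [[0.001,0.005,0.01,0,0,0],[0.001,0.011,0.03,0,0,0],[0.001,0.011,0.052,0,0,0],[0.001,0.011,0.07,0,0,0],[0.001,0.011,0.082,0,0,0],[0.001,0.011,0.086,0,0,0],[0.001,0.011,0.086,0,0,0],[0.001,0.011,0.086,0,0,0]]
  ]
}}

```text
clock: 9.58
tool_pos: [0.4855, -0.3513, 0.0575]
orientation: [-179.9, -0.0, -93.8]
force: [-0.3, 0.0, -0.7]
opening: 0.0355
gripper_force: 30.0
```

```bash
python3 - <<'E'
from h import *;from plant import ctrl
go(ctrl,[.4844,-.3509,.048],-93.92)
s=ctrl.snapshot("wrist");cv2.imwrite("pics/w4.png",s["img"][...,::-1])
E
```

```text
t9.6 at [ 0.4855 -0.3513  0.0575] [-1.7993e+02 -3.0000e-02 -9.3830e+01] op 0.0355 F [-0.3  0.  -0.7]
shift cm [-0.03  0.12  0.95] turn [-0.07 -0.03  0.09]
```

View pics/w4.png

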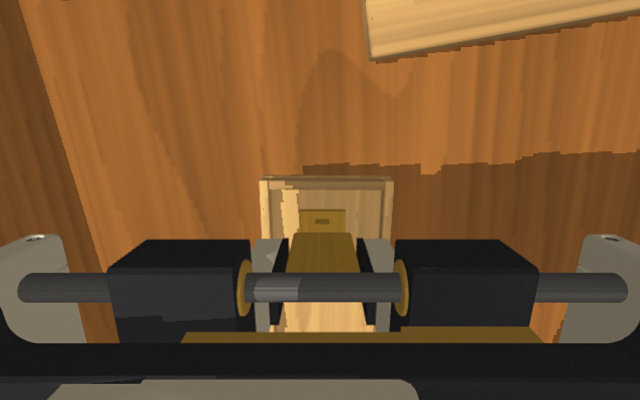

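The stop hangs over the pocket, foot at (322,222), inside the walls at x 262 to 392. I lower it gently.

Scaled: 1 cm is 0.01, 0.9 cm is 0.009.

>>> {"op": "send_rows", "data": {
  "plan": [
    [[0,0.001,0.003,0,0,0],[0,0.001,0.006,0,0,0],[0,0.001,0.008,0,0,0],[0,0.001,0.009,0,0,0],[0,0.001,0.01,0,0,0],[0,0.001,0.01,0,0,0]]
  ]
}}

```text
clock: 10.13
tool_pos: [0.484, -0.3512, 0.0474]
orientation: [-180.0, -0.0, -93.8]
force: [-1.7, 3.1, 6.3]
opening: 0.0359
gripper_force: 30.0
```

```bash
python3 - <<'E'
from h import *;from plant import ctrl
go(ctrl,[.4844,-.3509,.048],-93.92)
E
```

```text
t10.1 at [ 0.484  -0.3512  0.0474] [-1.800e+02 -2.000e-02 -9.384e+01] op 0.0359 F [-1.7  3.1  6.3]
shift cm [-0.03 -0.04 -0.06] turn [-0.   -0.02  0.08]
```

Scaled: -7 cm is -0.07, -4 cm is -0.04.

>>> {"op": "send_rows", "data": {
  "plan": [
    [[0,0,0,0,0,0],[0,0,0,0,0,0],[0,0,0,0,0,0],[0,0,0,0,0,0],[0,0,-0.005,0,0,0],[0,0,-0.02,0,0,0],[0,0,-0.04,0,0,0],[0,0,-0.07,0,0,0]]
  ],
  "fingers": 1
}}

```text
clock: 10.8
tool_pos: [0.4824, -0.3504, 0.1154]
orientation: [179.8, 0.1, -93.9]
force: [1.3, 0.0, -0.9]
opening: 0.0837
gripper_force: 0.0
```

Scaled: -21.2 cm is -0.212, -17.4 cm is -0.174, 4 degrees is 0.0175.

>>> {"op": "send_rows", "data": {
  "plan": [
    [[0,0,-0.035,0,0,0],[-0.005,0,-0.065,0,0,0],[-0.025,0,-0.085,0,0,0],[-0.06,0,-0.09,0,0,0],[-0.098,-0.004,-0.09,0,0,0.0044],[-0.136,-0.006,-0.09,0,0,0.0087],[-0.174,-0.008,-0.09,0,0,0.0131],[-0.212,-0.01,-0.09,0,0,0.0175]]
  ]
}}

```text
clock: 11.47
tool_pos: [0.508, -0.1387, 0.2072]
orientation: [-180.0, 0.0, -97.9]
force: [0.7, 0.2, -0.4]
opening: 0.0876
gripper_force: 0.0
```

```bash
python3 - <<'E'
from h import *;from plant import ctrl
go(ctrl,[.5453,.2338,.16],-99.5)
s=ctrl.snapshot("top");cv2.imwrite("pics/t2.png",cv2.resize(s["img"][170:260,330:480,::-1],(750,450),interpolation=cv2.INTER_CUBIC))
E
```

```text
t11.5 at [ 0.508  -0.1387  0.2072] [-1.7995e+02  1.0000e-02 -9.7940e+01] op 0.0876 F [ 0.7  0.2 -0.4]
shift cm [-37.41   1.46   4.73] turn [-0.05  0.01  1.56]
```

View pics/t2.png

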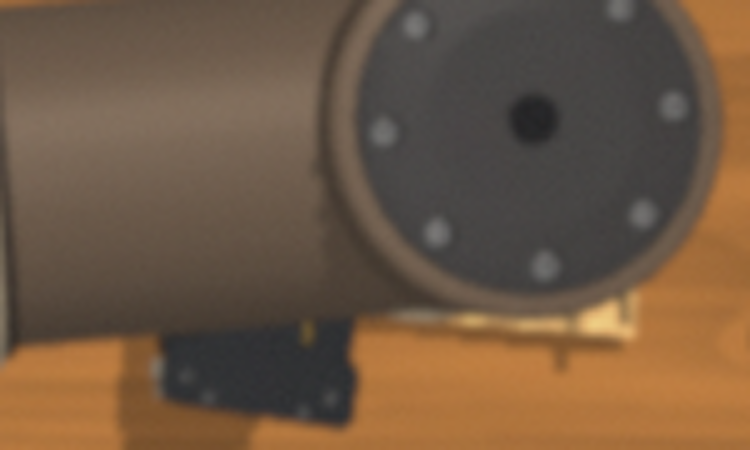

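The arm hides the tray in this view, so I'll check the stop later and go on to the square jar.

Scaled: -31 cm is -0.31, -27.2 cm is -0.272, 1.6 degrees is 0.007.

>>> {"op": "send_rows", "data": {
  "plan": [
    [[-0.038,0.002,0,0,0,0.0035],[-0.077,0.004,0,0,0,0.007],[-0.116,0.005,0,0,0,0.007],[-0.155,0.007,0,0,0,0.007],[-0.194,0.008,0,0,0,0.007],[-0.233,0.01,0,0,0,0.007],[-0.272,0.011,0,0,0,0.007],[-0.31,0.013,0,0,0,0.007]]
  ]
}}

```text
clock: 12.18
tool_pos: [0.5377, 0.1706, 0.2072]
orientation: [-180.0, 0.0, -99.4]
force: [1.1, 0.8, 1.0]
opening: 0.0878
gripper_force: 0.0
```

Scaled: -6.4 cm is -0.064, 6 cm is 0.06.

>>> {"op": "send_rows", "data": {
  "plan": [
    [[-0.035,0.001,0,0,0,0],[-0.056,0.001,0.005,0,0,0],[-0.064,0.001,0.02,0,0,0],[-0.064,0.001,0.04,0,0,0],[-0.064,0.001,0.06,0,0,0],[-0.064,0.001,0.06,0,0,0],[-0.064,0.001,0.06,0,0,0],[-0.064,0.001,0.06,0,0,0]]
  ]
}}

```text
clock: 12.85
tool_pos: [0.548, 0.2318, 0.1477]
orientation: [-179.9, 0.0, -99.5]
force: [0.5, 0.3, 0.8]
opening: 0.0876
gripper_force: 0.0
```

```bash
python3 - <<'E'
from h import *;from plant import ctrl
go(ctrl,[.5453,.2338,.069],-99.5)
s=ctrl.snapshot("wrist");cv2.imwrite("pics/w5.png",s["img"][...,::-1])
E
```

```text
t12.8 at [0.548  0.2318 0.1477] [-1.7994e+02  2.0000e-02 -9.9470e+01] op 0.0876 F [0.5 0.3 0.8]
shift cm [-0.15  0.3   7.87] turn [-0.06  0.02  0.03]
```

View pics/w5.png

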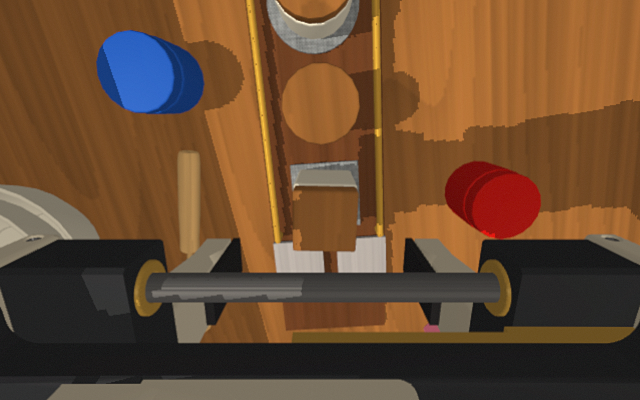

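The square jar's lid centre is at (325,220), now aligned with the tool and centred. I descend and grip.

Scaled: 7.8 cm is 0.078, 6.8 cm is 0.068.

>>> {"op": "send_rows", "data": {
  "plan": [
    [[-0.001,0.003,0.01,0,0,0],[-0.001,0.003,0.03,0,0,0],[-0.001,0.003,0.05,0,0,0],[-0.001,0.003,0.068,0,0,0],[-0.001,0.003,0.078,0,0,0],[-0.001,0.003,0.078,0,0,0],[-0.001,0.003,0.078,0,0,0]]
  ]
}}

```text
clock: 13.48
tool_pos: [0.5446, 0.2334, 0.0688]
orientation: [-180.0, -0.0, -99.5]
force: [0.5, 0.4, 0.0]
opening: 0.0876
gripper_force: 0.0
```

>>> {"op": "send_rows", "data": {
  "plan": [
    [[0,0,0,0,0,0],[0,0,0,0,0,0],[0,0,0,0,0,0],[0,0,0,0,0,0],[0,0,0,0,0,0],[0,0,0,0,0,0],[0,0,0,0,0,0],[0,0,0,0,0,0]]
  ],
  "fingers": 0
}}

```text
clock: 14.15
tool_pos: [0.5449, 0.2336, 0.0689]
orientation: [-180.0, 0.0, -99.5]
force: [0.5, -0.5, 2.5]
opening: 0.0476
gripper_force: 30.0
```

```bash
python3 - <<'E'
from h import *;from plant import ctrl
go(ctrl,[.4892,-.2810,.23],-93.92);print(ctrl.get_obs()["gripper_force"])
E
```

```text
t14.2 at [0.5449 0.2336 0.0689] [-1.7996e+02  3.0000e-02 -9.9460e+01] op 0.0476 F [ 0.5 -0.5  2.5]
shift cm [ 51.67  -2.97 -16.13] turn [-0.05  0.03 -5.54]
29.984834790229797
```

Scaled: -15.5 cm is -0.155, -14.7 cm is -0.147.

>>> {"op": "send_rows", "data": {
  "plan": [
    [[0,0,-0.005,0,0,0],[0,0,-0.02,0,0,0],[0,0,-0.045,0,0,0],[0,0,-0.075,0,0,0],[0,0,-0.105,0,0,0],[0.003,0,-0.13,0,0,0],[0.012,0,-0.147,0,0,0],[0.03,-0.002,-0.155,0,0,0]]
  ]
}}

```text
clock: 14.82
tool_pos: [0.5421, 0.2045, 0.2262]
orientation: [-179.9, 0.1, -99.4]
force: [1.1, 0.2, -2.3]
opening: 0.0478
gripper_force: 30.0
```

Scaled: 29.6 cm is 0.296, 25.8 cm is 0.258, -5.5 degrees is -0.024.

>>> {"op": "send_rows", "data": {
  "plan": [
    [[0.03,-0.002,0,0,0,-0.0022],[0.068,-0.004,0,0,0,-0.0052],[0.106,-0.006,0,0,0,-0.0083],[0.144,-0.008,0,0,0,-0.0113],[0.182,-0.01,0,0,0,-0.0144],[0.22,-0.012,0,0,0,-0.0175],[0.258,-0.014,0,0,0,-0.0209],[0.296,-0.017,0,0,0,-0.024]]
  ]
}}

```text
clock: 15.48
tool_pos: [0.5076, -0.0935, 0.2229]
orientation: [179.9, 0.0, -93.9]
force: [0.6, 0.6, -2.9]
opening: 0.0476
gripper_force: 30.0
```

```bash
python3 - <<'E'
from h import *;from plant import ctrl
go(ctrl,[.4892,-.2810,.16],-93.92);print(ctrl.get_obs()["gripper_force"])
E
```

```text
t15.5 at [ 0.5076 -0.0935  0.2229] [ 1.799e+02  1.000e-02 -9.394e+01] op 0.0476 F [ 0.6  0.6 -2.9]
shift cm [18.83  0.53  6.29] turn [ 0.1   0.01 -0.02]
29.985114634037018
```

Scaled: 18.6 cm is 0.186, 17.6 cm is 0.176.

>>> {"op": "send_rows", "data": {
  "plan": [
    [[0.038,0.001,0,0,0,0],[0.076,0.002,0,0,0,0],[0.114,0.003,0,0,0,0],[0.15,0.004,0,0,0,0],[0.176,0.005,0.005,0,0,0],[0.186,0.005,0.025,0,0,0],[0.186,0.005,0.05,0,0,0],[0.186,0.005,0.08,0,0,0]]
  ]
}}

```text
clock: 16.15
tool_pos: [0.4907, -0.278, 0.143]
orientation: [-180.0, 0.0, -94.1]
force: [1.3, 0.7, -3.9]
opening: 0.0473
gripper_force: 30.0
```

Scaled: 4 cm is 0.04, 3.2 cm is 0.032.

>>> {"op": "send_rows", "data": {
  "plan": [
    [[0,0,0.02,0,0,0],[0,0,0.032,0,0,0],[0,0,0.04,0,0,0],[0,0,0.04,0,0,0],[0,0,0.04,0,0,0],[0,0,0.04,0,0,0]]
  ]
}}

```text
clock: 16.65
tool_pos: [0.4921, -0.2768, 0.1045]
orientation: [-179.9, -0.0, -94.0]
force: [-0.0, 0.4, -1.9]
opening: 0.0475
gripper_force: 30.0
```

```bash
python3 - <<'E'
from h import *;from plant import ctrl
go(ctrl,[.4892,-.2810,.059],-93.92)
E
```

```text
t16.6 at [ 0.4921 -0.2768  0.1045] [-1.7993e+02 -2.0000e-02 -9.3960e+01] op 0.0475 F [-0.   0.4 -1.9]
shift cm [0.44 0.27 4.55] turn [-0.07 -0.02 -0.04]
```

Scaled: 4.6 cm is 0.046, 4.5 cm is 0.045.

>>> {"op": "send_rows", "data": {
  "plan": [
    [[0.002,0.002,0.01,0,0,0],[0.004,0.003,0.024,0,0,0],[0.004,0.003,0.034,0,0,0],[0.004,0.003,0.038,0,0,0],[0.004,0.003,0.041,0,0,0],[0.004,0.003,0.043,0,0,0],[0.004,0.003,0.045,0,0,0],[0.004,0.003,0.046,0,0,0]]
  ]
}}

```text
clock: 17.32
tool_pos: [0.4891, -0.2805, 0.0588]
orientation: [-180.0, -0.0, -93.9]
force: [-3.3, 4.1, 14.6]
opening: 0.0475
gripper_force: 30.0
```

>>> {"op": "send_rows", "data": {
  "plan": [
    [[0,0,0,0,0,0],[0,0,0,0,0,0]]
  ]
}}

```text
clock: 17.48
tool_pos: [0.489, -0.2804, 0.0589]
orientation: [-179.9, -0.0, -93.9]
force: [-2.0, 1.4, 4.8]
opening: 0.0478
gripper_force: 30.0
```

>>> {"op": "send_rows", "data": {
  "plan": [
    [[0,0,0,0,0,0],[0,0,0,0,0,0],[0,0,0,0,0,0],[0,0,0,0,0,0],[0,0,-0.005,0,0,0],[0,0,-0.02,0,0,0],[0,0,-0.045,0,0,0],[0,0,-0.075,0,0,0]]
  ],
  "fingers": 1
}}

```text
clock: 18.15
tool_pos: [0.4873, -0.28, 0.1322]
orientation: [179.8, 0.0, -94.0]
force: [1.9, 0.1, 0.3]
opening: 0.087
gripper_force: 0.0
```

Scaled: -25.5 cm is -0.255, -21.6 cm is -0.216, 1.2 degrees is 0.0052.

>>> {"op": "send_rows", "data": {
  "plan": [
    [[-0.005,0,-0.025,0,0,0],[-0.025,-0.001,-0.04,0,0,0],[-0.06,-0.003,-0.04,0,0,0.0017],[-0.099,-0.005,-0.04,0,0,0.0035],[-0.138,-0.007,-0.04,0,0,0.0052],[-0.177,-0.009,-0.04,0,0,0.0052],[-0.216,-0.01,-0.04,0,0,0.0052],[-0.255,-0.012,-0.04,0,0,0.0052]]
  ]
}}

```text
clock: 18.82
tool_pos: [0.5179, -0.0249, 0.1732]
orientation: [-180.0, 0.0, -95.2]
force: [1.6, 0.1, -1.0]
opening: 0.0876
gripper_force: 0.0
```

Scaled: -18.1 cm is -0.181, -17.4 cm is -0.174.

>>> {"op": "send_rows", "data": {
  "plan": [
    [[-0.039,-0.001,0,0,0,0],[-0.078,-0.002,0,0,0,0],[-0.117,-0.003,0,0,0,0],[-0.15,-0.004,0,0,0,0],[-0.174,-0.005,0,0,0,0],[-0.181,-0.005,0,0,0,0],[-0.181,-0.005,0.007,0,0,0],[-0.181,-0.005,0.007,0,0,0]]
  ]
}}

```text
clock: 19.48
tool_pos: [0.5384, 0.1527, 0.1642]
orientation: [179.9, -0.1, -95.1]
force: [-0.8, -0.4, -0.3]
opening: 0.0874
gripper_force: 0.0
```

>>> {"op": "send_rows", "data": {
  "plan": [
    [[0,0,0,0,0,0],[0,0,0,0,0,0]]
  ]
}}

```text
clock: 19.65
tool_pos: [0.5391, 0.1517, 0.1655]
orientation: [180.0, -0.0, -95.2]
force: [0.1, 0.2, 0.2]
opening: 0.0876
gripper_force: 0.0
```

```bash
python3 - <<'E'
from h import *;from plant import ctrl
go(ctrl,[.5381,.1541,.089],-95.14)
s=ctrl.snapshot("wrist");cv2.imwrite("pics/w6.png",s["img"][...,::-1])
E
```

```text
t19.6 at [0.5391 0.1517 0.1655] [ 1.7997e+02 -2.0000e-02 -9.5240e+01] op 0.0876 F [0.1 0.2 0.2]
shift cm [-0.23  0.12  7.65] turn [ 0.03 -0.02 -0.1 ]
```

View pics/w6.png

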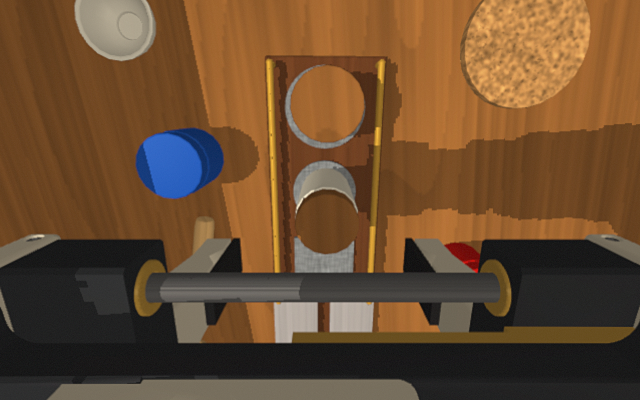

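The tall jar's lid is at (327,220), centred between the fingers, and the low jar is beyond it at (326,105). I descend and grip the tall jar.

Scaled: 7.6 cm is 0.076, 6.6 cm is 0.066.

>>> {"op": "send_rows", "data": {
  "plan": [
    [[-0.002,0.001,0.01,0,0,0],[-0.002,0.001,0.03,0,0,0],[-0.002,0.001,0.05,0,0,0],[-0.002,0.001,0.066,0,0,0],[-0.002,0.001,0.076,0,0,0],[-0.002,0.001,0.076,0,0,0],[-0.002,0.001,0.076,0,0,0]]
  ]
}}

```text
clock: 20.28
tool_pos: [0.5385, 0.1548, 0.0893]
orientation: [180.0, -0.0, -95.2]
force: [0.5, -0.3, 0.3]
opening: 0.0878
gripper_force: 0.0
```

>>> {"op": "send_rows", "data": {
  "plan": [
    [[0,0,0,0,0,0],[0,0,0,0,0,0],[0,0,0,0,0,0],[0,0,0,0,0,0],[0,0,0,0,0,0],[0,0,0,0,0,0],[0,0,0,0,0,0],[0,0,0,0,0,0]]
  ],
  "fingers": 0
}}

```text
clock: 20.95
tool_pos: [0.5383, 0.1551, 0.0897]
orientation: [180.0, -0.0, -95.2]
force: [-1.6, -0.0, 2.6]
opening: 0.0464
gripper_force: 30.0
```

```bash
python3 - <<'E'
from h import *;from plant import ctrl
go(ctrl,[.4947,-.2012,.23],-93.92);print(ctrl.get_obs()["gripper_force"])
E
```

```text
t20.9 at [0.5383 0.1551 0.0897] [179.98  -0.   -95.17] op 0.0464 F [-1.6 -0.   2.6]
shift cm [ 35.88   1.14 -14.03] turn [ 0.02 -0.   -1.25]
30.005673946134266
```

Scaled: -12.7 cm is -0.127, -12 cm is -0.12.

>>> {"op": "send_rows", "data": {
  "plan": [
    [[0,0,-0.005,0,0,0],[0,0,-0.02,0,0,0],[0,0,-0.045,0,0,0],[0,0,-0.075,0,0,0],[0,0,-0.102,0,0,0],[0.003,0,-0.12,0,0,0],[0.012,0,-0.127,0,0,0],[0.03,0.001,-0.127,0,0,0]]
  ]
}}

```text
clock: 21.62
tool_pos: [0.5358, 0.1262, 0.2182]
orientation: [-179.8, 0.1, -95.1]
force: [0.9, -0.3, -3.6]
opening: 0.0462
gripper_force: 30.0
```

Scaled: 28 cm is 0.28, 24.6 cm is 0.246, -1.2 degrees is -0.0052.

>>> {"op": "send_rows", "data": {
  "plan": [
    [[0.03,0.001,0,0,0,-0.0013],[0.066,0.002,0,0,0,-0.0026],[0.102,0.003,0,0,0,-0.0039],[0.138,0.004,0,0,0,-0.0052],[0.174,0.006,0,0,0,-0.0052],[0.21,0.007,0,0,0,-0.0052],[0.246,0.008,0,0,0,-0.0052],[0.28,0.009,0,0,0,-0.0052]]
  ]
}}

```text
clock: 22.28
tool_pos: [0.499, -0.1547, 0.2156]
orientation: [179.9, 0.0, -94.0]
force: [1.3, 0.9, -2.2]
opening: 0.0468
gripper_force: 30.0
```

Scaled: 8.5 cm is 0.085, 8.2 cm is 0.082.

>>> {"op": "send_rows", "data": {
  "plan": [
    [[0.026,0.001,0,0,0,0],[0.042,0.001,0.005,0,0,0],[0.048,0.001,0.02,0,0,0],[0.048,0.001,0.045,0,0,0],[0.048,0.001,0.068,0,0,0],[0.048,0.001,0.082,0,0,0],[0.048,0.001,0.085,0,0,0],[0.048,0.001,0.085,0,0,0]]
  ]
}}

```text
clock: 22.95
tool_pos: [0.4949, -0.2007, 0.13]
orientation: [179.8, 0.0, -94.0]
force: [-0.5, 0.4, -2.0]
opening: 0.0462
gripper_force: 30.0
```

>>> {"op": "send_rows", "data": {
  "plan": [
    [[0,0,0,0,0,0],[0,0,0,0,0,0]]
  ]
}}

```text
clock: 23.12
tool_pos: [0.497, -0.2007, 0.1326]
orientation: [-179.9, -0.0, -94.0]
force: [-0.0, 0.3, -2.6]
opening: 0.0465
gripper_force: 30.0
```

```bash
python3 - <<'E'
from h import *;from plant import ctrl
go(ctrl,[.4947,-.2012,.0797],-93.92)
E
```

```text
t23.1 at [ 0.497  -0.2007  0.1326] [-1.7991e+02 -1.0000e-02 -9.3960e+01] op 0.0465 F [-0.   0.3 -2.6]
shift cm [0.07 0.23 5.29] turn [-0.09 -0.01 -0.04]
```

Scaled: 5.3 cm is 0.053, 5.1 cm is 0.051.

>>> {"op": "send_rows", "data": {
  "plan": [
    [[0.001,0.002,0.012,0,0,0],[0.001,0.002,0.03,0,0,0],[0.001,0.002,0.042,0,0,0],[0.001,0.002,0.046,0,0,0],[0.001,0.002,0.049,0,0,0],[0.001,0.002,0.051,0,0,0],[0.001,0.002,0.053,0,0,0],[0.001,0.002,0.053,0,0,0]]
  ]
}}

```text
clock: 23.78
tool_pos: [0.4951, -0.2016, 0.0797]
orientation: [-179.9, -0.0, -93.9]
force: [0.2, 0.9, 0.0]
opening: 0.0464
gripper_force: 30.0
```

>>> {"op": "send_rows", "data": {
  "plan": [
    [[0,0,0,0,0,0],[0,0,0,0,0,0]]
  ]
}}

```text
clock: 23.95
tool_pos: [0.495, -0.2015, 0.0796]
orientation: [-179.9, -0.0, -93.9]
force: [-1.2, -0.4, 4.2]
opening: 0.0462
gripper_force: 30.0
```

Scaled: -7.5 cm is -0.075, -4.5 cm is -0.045.

>>> {"op": "send_rows", "data": {
  "plan": [
    [[0,0,0,0,0,0],[0,0,0,0,0,0],[0,0,0,0,0,0],[0,0,0,0,0,0],[0,0,-0.005,0,0,0],[0,0,-0.02,0,0,0],[0,0,-0.045,0,0,0],[0,0,-0.075,0,0,0]]
  ],
  "fingers": 1
}}

```text
clock: 24.62
tool_pos: [0.4931, -0.2012, 0.1532]
orientation: [179.8, 0.0, -94.0]
force: [1.7, 0.1, -0.1]
opening: 0.0867
gripper_force: 0.0
```

Scaled: -23 cm is -0.23, -19.5 cm is -0.195, 1.2 degrees is 0.0052.

>>> {"op": "send_rows", "data": {
  "plan": [
    [[-0.003,0,-0.012,0,0,0],[-0.022,-0.001,-0.015,0,0,0],[-0.055,-0.003,-0.015,0,0,0.0017],[-0.09,-0.005,-0.015,0,0,0.0035],[-0.125,-0.007,-0.015,0,0,0.0052],[-0.16,-0.009,-0.015,0,0,0.0052],[-0.195,-0.011,-0.015,0,0,0.0052],[-0.23,-0.014,-0.015,0,0,0.0052]]
  ]
}}

```text
clock: 25.28
tool_pos: [0.524, 0.0288, 0.1691]
orientation: [-180.0, 0.0, -95.2]
force: [-0.3, -0.0, 0.3]
opening: 0.088
gripper_force: 0.0
```

Scaled: 5.2 cm is 0.052, -4.8 cm is -0.048.

>>> {"op": "send_rows", "data": {
  "plan": [
    [[-0.028,-0.001,0,0,0,0],[-0.045,-0.001,0.005,0,0,0],[-0.048,-0.001,0.025,0,0,0],[-0.048,-0.001,0.045,0,0,0],[-0.048,-0.001,0.052,0,0,0],[-0.048,-0.001,0.052,0,0,0],[-0.048,-0.001,0.052,0,0,0],[-0.048,-0.001,0.052,0,0,0]]
  ]
}}

```text
clock: 25.95
tool_pos: [0.5302, 0.0748, 0.1177]
orientation: [-179.9, 0.0, -95.2]
force: [0.1, 0.2, 0.4]
opening: 0.0879
gripper_force: 0.0
```

```bash
python3 - <<'E'
from h import *;from plant import ctrl
go(ctrl,[.5310,.0744,.052],-95.14)
s=ctrl.snapshot("wrist");cv2.imwrite("pics/w7.png",s["img"][...,::-1])
E
```

```text
t25.9 at [0.5302 0.0748 0.1177] [-1.7992e+02  3.0000e-02 -9.5180e+01] op 0.0879 F [0.1 0.2 0.4]
shift cm [ 0.03 -0.07  6.57] turn [-0.08  0.03 -0.04]
```

View pics/w7.png

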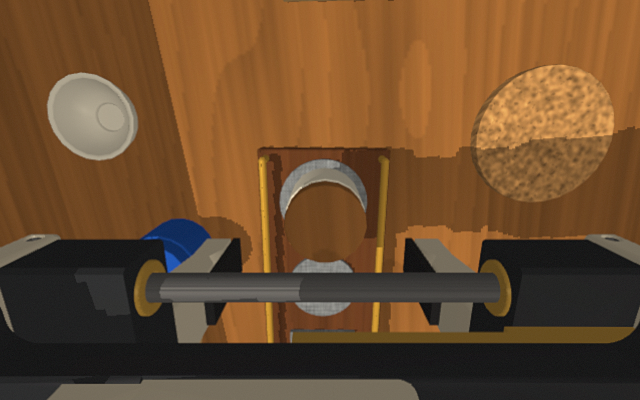

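The low jar's lid is at (326,222), centred. The blue jar (185,240) is outside the fingers and well below the gripper body. I descend and grip.

Scaled: 6.5 cm is 0.065, 6 cm is 0.06.

>>> {"op": "send_rows", "data": {
  "plan": [
    [[0,-0.001,0.01,0,0,0],[0,-0.001,0.028,0,0,0],[0,-0.001,0.046,0,0,0],[0,-0.001,0.06,0,0,0],[0,-0.001,0.065,0,0,0],[0,-0.001,0.065,0,0,0],[0,-0.001,0.065,0,0,0]]
  ]
}}

```text
clock: 26.58
tool_pos: [0.5309, 0.0747, 0.0519]
orientation: [-180.0, -0.0, -95.2]
force: [0.5, -0.0, -0.1]
opening: 0.0874
gripper_force: 0.0
```

>>> {"op": "send_rows", "data": {
  "plan": [
    [[0,0,0,0,0,0],[0,0,0,0,0,0],[0,0,0,0,0,0],[0,0,0,0,0,0],[0,0,0,0,0,0],[0,0,0,0,0,0],[0,0,0,0,0,0]]
  ],
  "fingers": 0
}}

```text
clock: 27.17
tool_pos: [0.5303, 0.0747, 0.0518]
orientation: [180.0, -0.0, -95.2]
force: [-2.0, 0.3, 4.0]
opening: 0.0569
gripper_force: 30.0
```

```bash
python3 - <<'E'
from h import *;from plant import ctrl
go(ctrl,[.5001,-.1214,.18],-93.92);print(ctrl.get_obs()["gripper_force"])
E
```

```text
t27.2 at [0.5303 0.0747 0.0518] [ 1.7999e+02 -1.0000e-02 -9.5170e+01] op 0.0569 F [-2.   0.3  4. ]
shift cm [ 19.8    1.24 -12.82] turn [ 0.01 -0.01 -1.25]
30.00093980692327
```

Scaled: -10 cm is -0.1, -9.2 cm is -0.092, -1.2 degrees is -0.0052.

>>> {"op": "send_rows", "data": {
  "plan": [
    [[0,0,-0.005,0,0,0],[0,0,-0.02,0,0,0],[0,0,-0.045,0,0,0],[0,0,-0.075,0,0,0],[0.005,0,-0.092,0,0,0],[0.022,0.001,-0.1,0,0,-0.0013],[0.05,0.003,-0.1,0,0,-0.0026],[0.084,0.005,-0.1,0,0,-0.0052]]
  ]
}}

```text
clock: 27.83
tool_pos: [0.5183, -0.0082, 0.1524]
orientation: [-179.9, 0.1, -93.8]
force: [0.2, 0.4, -2.9]
opening: 0.0565
gripper_force: 30.0
```

Scaled: 11.3 cm is 0.113, 11 cm is 0.11.

>>> {"op": "send_rows", "data": {
  "plan": [
    [[0.034,0.002,0,0,0,0],[0.068,0.003,0,0,0,0],[0.096,0.004,0,0,0,0],[0.11,0.005,0.005,0,0,0],[0.113,0.005,0.025,0,0,0],[0.113,0.005,0.05,0,0,0],[0.113,0.005,0.065,0,0,0],[0.113,0.005,0.065,0,0,0]]
  ]
}}

```text
clock: 28.5
tool_pos: [0.5024, -0.1212, 0.0834]
orientation: [179.7, -0.0, -94.1]
force: [-0.4, -0.0, -2.4]
opening: 0.0568
gripper_force: 30.0
```

>>> {"op": "send_rows", "data": {
  "plan": [
    [[0,0,0,0,0,0],[0,0,0,0,0,0],[0,0,0,0,0,0]]
  ]
}}

```text
clock: 28.75
tool_pos: [0.5062, -0.1207, 0.0878]
orientation: [-179.9, 0.0, -93.9]
force: [-0.5, 0.4, -1.5]
opening: 0.0563
gripper_force: 30.0
```

```bash
python3 - <<'E'
from h import *;from plant import ctrl
go(ctrl,[.5001,-.1214,.0418],-93.92)
E
```

```text
t28.8 at [ 0.5062 -0.1207  0.0878] [-1.7988e+02  1.0000e-02 -9.3940e+01] op 0.0563 F [-0.5  0.4 -1.5]
shift cm [0.12 0.61 4.6 ] turn [-0.12  0.01 -0.02]
```

Scaled: 4.6 cm is 0.046, 4.4 cm is 0.044.

>>> {"op": "send_rows", "data": {
  "plan": [
    [[0.001,0.005,0.008,0,0,0],[0.001,0.006,0.022,0,0,0],[0.001,0.006,0.034,0,0,0],[0.001,0.006,0.039,0,0,0],[0.001,0.006,0.042,0,0,0],[0.001,0.006,0.044,0,0,0],[0.001,0.006,0.046,0,0,0],[0.001,0.006,0.046,0,0,0]]
  ]
}}

```text
clock: 29.42
tool_pos: [0.4994, -0.1214, 0.0418]
orientation: [-180.0, -0.0, -93.9]
force: [-2.5, 0.1, 6.3]
opening: 0.0563
gripper_force: 30.0
```

>>> {"op": "send_rows", "data": {
  "plan": [
    [[0,0,0,0,0,0],[0,0,0,0,0,0],[0,0,0,0,0,0]]
  ]
}}

```text
clock: 29.67
tool_pos: [0.4994, -0.1214, 0.0418]
orientation: [-179.9, -0.0, -93.9]
force: [-3.0, 0.6, 6.0]
opening: 0.0563
gripper_force: 30.0
```

Seated. Release, rise, and back away to the left for the final view.

Scaled: -7.5 cm is -0.075, -4.5 cm is -0.045.

>>> {"op": "send_rows", "data": {
  "plan": [
    [[0,0,0,0,0,0],[0,0,0,0,0,0],[0,0,0,0,0,0],[0,0,0,0,0,0],[0,0,-0.005,0,0,0],[0,0,-0.02,0,0,0],[0,0,-0.045,0,0,0],[0,0,-0.075,0,0,0]]
  ],
  "fingers": 1
}}

```text
clock: 30.33
tool_pos: [0.4979, -0.1215, 0.1154]
orientation: [179.8, -0.0, -94.0]
force: [0.8, -0.1, -0.2]
opening: 0.0875
gripper_force: 0.0
```

Scaled: -14 cm is -0.14, -13 cm is -0.13.

>>> {"op": "send_rows", "data": {
  "plan": [
    [[0,0,-0.035,0,0,0],[0,0,-0.07,0,0,0],[-0.01,0,-0.105,0,0,0],[-0.035,0,-0.13,0,0,0],[-0.07,0,-0.14,0,0,0],[-0.105,0,-0.14,0,0,0],[-0.13,0,-0.14,0,0,0],[-0.13,0,-0.14,0,0,0]]
  ]
}}

```text
clock: 31.0
tool_pos: [0.5085, 0.0116, 0.2564]
orientation: [-179.9, 0.1, -93.8]
force: [0.5, -0.2, 0.1]
opening: 0.0873
gripper_force: 0.0
```

```bash
python3 - <<'E'
from h import *;from plant import ctrl
s=ctrl.snapshot("wrist");a=s["img"][0:300,150:450,::-1].copy()
n=np.load("new.npy")
uv=proj(s,loc(n,np.array([[0,-.12,.082],[0,-.05,.083],[0,.03,.103],[0,.11,.066]])));print(uv.round(0))
for u in uv:cv2.drawMarker(a,(int(u[0])-150,int(u[1])),(255,0,255),0,6,1)
s=ctrl.snapshot("scene");b=s["img"][120:220,140:310,::-1]
cv2.imwrite("pics/f.png",np.hstack([cv2.resize(a,(400,400)),cv2.resize(b,(400,400))]))
E
```

```text
[[ 324. -297.]
 [ 324. -174.]
 [ 323.  -67.]
 [ 323.   49.]]
```

View pics/f.png

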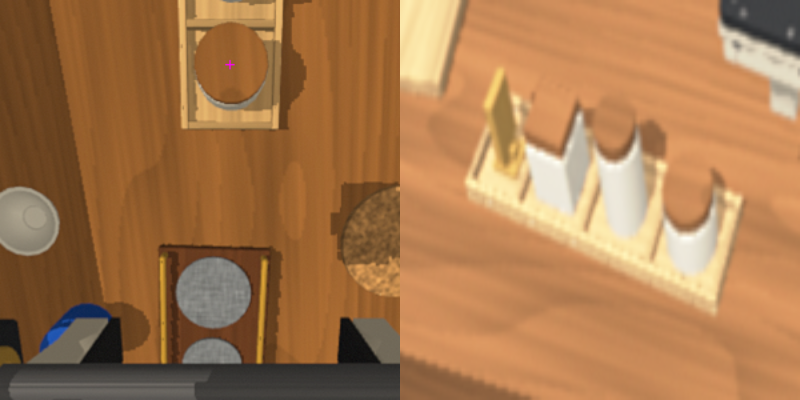

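The final picture shows the low jar centred on its marker (230,65). The stop, square, tall and low jars stand upright in that order in the tray (right half: 503,120; 553,150; 618,165; 690,215). I hand it in.

```bash
python3 -c "
from plant import ctrl
print(ctrl.close_job())"
```

```text
the job is handed in; nothing more can be done
None
```

I handed the job in at about 31 s: the stop is in its pocket and the square, tall and low jars stand upright in the mirrored bays; no verdict came back.

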